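Start a titration run at the bench

ROBOT

A 6-joint arm with a two-finger parallel gripper is mounted at the origin on the work surface. World frame = base frame: x ahead of the robot, y to its left, z up, the work surface at z = 0. Lengths are in mm, angles in rad, forces in N, time in s.
With the tool pointing down it reaches from about 350 to 975 mm from the base axis. Payload 17.4 kg.
Tool frame: the origin (TCP) lies midway between the tips of the shut fingers; the grasp point (between the pads) lies 19 mm behind it (manip.grip_depth is the distance from the TCP to the grasp point, in mm); x points along the fingers, y is the direction in which the jaws open and shut, and the axes are right-handed (so a half turn about x gives the same grasp; the last joint's range is limited). The gripper opens to 85 mm and grips with 20 to 120 N. Pads are 22 mm wide; open, the fingers measure 114 mm over their backs; the gripper's body (76 mm by 85 mm) begins 54 mm behind the grasp point. The pads swing forward as they close: fully open they stand 13 mm farther back than shut.
Start: joints at [-1.175, 0.116, 1.442, -0, 1.584, -0.038], TCP at [283.709, -612.488, 231.303] pointing down, gripper open.
Joint ranges: [-2.83, 2.83], [-0.83, 2.19], [0.07, 2.5], [-1.14, 4.28], [0.01, 3], [-2.97, 2.97]. Speed limits (rad/s): [1.89, 1.89, 2.22, 3.14, 3.14, 3.14].

INTERFACE

Orientations are given as a unit quaternion [w, x, y, z].
In Python, from workcell import manip gives the robot as it stands.
- The arm moves only by the tool jog_arm, never from a script. Its arguments are lists of equal length, an entry for each row: "grip": the closure, from -1 (fully open) to 1 (shut), so that 0 is half open; "travel": the shift along the world's x, y, z normalised to -1 to 1, where 1 is 40 cm, a list of three; "angular": the turn, a rotation vector about the world's x, y, z normalised to -1 to 1, where 1 is 180 degrees, a list of three. A call has exactly 5 rows; each row shifts and turns the pose as measured when the row begins; what a row does not reach is not made up. A row lasts 1/12 s, in which the tool goes at most 41.7 mm and 7.16 degrees, less where a joint would pass 70% of its speed; a pose out of reach is approached as far as the arm can. A call with a number of a shift or a turn outside -1 to 1 is refused whole. A call with a gripper value outside its range is refused whole. The fingers move at their own pace and stop on an object; "force" is the grip in N (left out, the last holds). Time passes only in rows, so rows that do not move let the fingers close, or fill a call up. It gives the time, the measured TCP pose, the force and the opening at its end, in the units of the state.
- manip.sense(): the state, without advancing time (a new reading comes with each control period).
- manip.camera(name): name is "side" or "top" or "wrist"; returns (picture, depth): 480x640x3 uint8, red, green, blue; 480x640 float32, mm along the optical axis (not along the pixel's ray), 0 where there is no reading.
- manip.camera_params(name): a dict with "intrinsics" (3x3 intrinsics, pixels), "k1" (the pictures are not rectified: a ray, as slopes to the right and down, at radius r is drawn at 1 + k1 r^2 times it, then the intrinsics apply), "R" (3x3) and "t" (3): a world point X has camera coordinates R X + t; the wrist camera has in their place "mount" (4x4, takes a point from camera to tool coordinates, whose origin is the TCP and whose axes are the tool frame's). Camera axes: x right, y down, z forward; pixel columns grow to the right and rows downward; lengths in mm; the calibration is good to about 2 mm. A picture is of the moment at which its call begins: read the wrist's pose just before it. camera_params takes no time and is no camera call.
- manip.sign_off(): hands the job in, once; it reports no verdict.
The state is a dict: "time_s": time; "q": joint angles; "dq": joint speeds; "tau": joint torques, N m; "tcp_pos": TCP position; "eef_rot": TCP orientation; "wrist_force": force on the tool from outside, world axes, zero at the start; "moment": the same for the moment, N m; "opening": finger opening in mm.
Only numpy, scipy, OpenCV 4.12 (cv2) and the standard library are available. Lean on these libraries where they do the work, as an engineer would, in place of code of your own. Each camera call takes 0.05 s, during which the arm holds its last target.

TASK

Start the titration run: switch the titrator on at its blue rocker, then switch the stirrer on at its orange rocker, each by pressing the raised, white-striped half down as far as it will go, and only then press the green start key fully down, hold it down for a good second and let go. Do not press the red stop key or turn the stirrer's black speed knob, and do not pick up or shift the key pod, beaker, vial, bottle or tissue box.

Things in the scene. Friction and masses are not known exactly. Their poses are not given: they have to be found in the camera images.
- titrator: white titrator control unit with a dark screen and a green line across its front, fixed to the bench, 200 (x) x 140 (y) x 70 mm high deck, highest part 117 mm at the far left corner. Origin: centre of its underside; its front is -x, its left +y. The titrator, stirrer and key pod stand side by side in any order
- titrator_rocker (a joint): blue rocker paddle 60 mm long (along the unit's x) x 30 mm wide, on the deck, pivot at x -55, y -35, z 80 mm of the titrator frame. 0 = off (as at the start, far half raised), 0.4 rad = on (far half down, near half raised). Grows as the far half is pressed. Stiff, no spring: takes about 4 N at the stripe all the way and stays where it is left, so press it to its stop
- titrator_rocker_press (a point): top of the titrator's rocker, on the centre line of the half that is raised at the start (the far half, +x in the titrator's own frame), marked by a white stripe across the paddle. It lies 22 mm along the paddle from the pivot and 8 mm from the paddle's end; in the titrator frame at the start it is at x -34, y -35, z 88 mm; it sinks 9 mm when the rocker goes over
- stirrer: grey magnetic stirrer, fixed to the bench, 200 (x) x 140 (y) mm, deck 60 mm high, round steel plate 100 mm across at x 45 mm whose top is 64 mm high. Origin: centre of its underside; its front is -x, its left +y
- stirrer_rocker (a joint): orange rocker paddle, same size as the blue one, pivot at x -55, y -35, z 70 mm of the stirrer frame. 0 = off (as at the start, far half raised), 0.4 rad = on (far half down, near half raised). Grows as the far half is pressed. Stiff, no spring: takes about 4 N at the stripe all the way and stays where it is left, so press it to its stop
- stirrer_rocker_press (a point): top of the stirrer's rocker, on the centre line of the half that is raised at the start (the far half, +x in the stirrer's own frame), marked by a white stripe across the paddle. It lies 22 mm along the paddle from the pivot and 8 mm from the paddle's end; in the stirrer frame at the start it is at x -34, y -35, z 78 mm; it sinks 9 mm when the rocker goes over
- speed_knob_mark (a point): point near the rim of the stirrer's black speed knob (30 mm across, axis at x -60, y 42 mm of the stirrer frame, standing on the deck); moves if the knob is turned. To be left as it is
- key_pod: loose white key pod, 100 (x) x 150 (y) x 29 mm, 0.7 kg, rubber-footed, standing flat on the bench with a green strip along its front. Origin: centre of its underside; x away from the front, y to its left. Not to be lifted or pushed along
- start_key (a joint): green start key, round, 30 mm across: 0 = up, 0.006 m = fully down. Spring, about 1.5 N to start and 5 N at the bottom; comes back up when released
- start_key_top (a point): centre of the green key's top, 47 mm above the bench, at x 5, y 36 mm of the pod frame; sinks with the key, its housing stands 12 mm above the pod
- stop_key (a joint): red stop key beside the green one, same make: 0 = up, 0.006 m = fully down. To be left alone
- stop_key_top (a point): centre of the red key's top, 47 mm above the bench, at x 5, y -36 mm of the pod frame
- beaker: loose glass beaker standing on the stirrer's plate, 66 mm across, 70 mm high. Origin: centre of its underside
- vial: loose small glass vial with a black cap, 28 mm across, 55 mm high, standing in the gap between two of the units. Origin: centre of its underside
- reagent_bottle: loose amber bottle with a green cap, 52 mm across, 100 mm high, standing behind the units. Origin: centre of its underside
- tissue_box: loose white and green box, 100 x 200 x 75 mm, standing behind the units. Origin: centre of its underside

How it is judged:
By the outcome, as a careful person would: the job done as asked, in the order asked, and still so for the second after the job is handed in, with the robot touching nothing.
It also fails if it takes over 54 s, if anything falls off the work surface, if the arm or the gripper's body presses on something with over 40 N, if the wrist force passes 120 N, or if a joint passes its speed limit or range.

## Working session

There is one attempt and no reset: what is moved stays moved. The work goes in short steps, Python scripts to look and compute and a tool call to move; the robot and the scene stay as the last step left them, time stands still between calls to the robot, and variables do not carry over. Pictures are saved under pics/ and viewed, and the job is handed in when it is done.

Besides the shell and the picture viewer there is one more tool, called after "Emit:" by a JSON object that holds its "name" and its "arguments", one argument or row to a line. jog_arm: Moves the arm, as the interface text tells. Its arguments: {"type":"object","properties":{"grip":{"type":"array","items":{"type":"number"}},"travel":{"type":"array","items":{"type":"array","items":{"type":"number","minimum":-1,"maximum":1}}},"angular":{"type":"array","items":{"type":"array","items":{"type":"number","minimum":-1,"maximum":1}}},"force":{"type":"number"}},"required":["grip","travel","angular"]}

```bash
mkdir -p pics; ls; python3 - <<'E'
from workcell import manip
import cv2,numpy as np
print(manip.sense())
for n in("top","side"):
    im,d=manip.camera(n); cv2.imwrite(f"pics/{n}0.png",im[:,:,::-1]); np.save(f"pics/{n}0.npy",d)
    print(n,manip.camera_params(n))
print(manip.camera_params("wrist"))
E
```

```text
pics
{'time_s': 0.0, 'q': array([-1.17481628e+00,  1.16449530e-01,  1.44228633e+00, -1.47726183e-05,
        1.58401796e+00, -3.77959725e-02]), 'dq': array([-2.90649383e-04,  4.36670234e-04, -2.24663932e-05, -1.12831976e-03,
       -1.38725661e-03,  1.87365707e-04]), 'tau': array([-4.02518417e-04, -7.31977844e+01, -6.32486987e+01, -1.24979606e-04,
        6.58679201e-03, -5.76581829e-05]), 'tcp_pos': array([ 283.61312902, -612.2982443 ,  230.57368546]), 'eef_rot': array([-0.1517603 , -0.69046221, -0.15256638,  0.69061875]), 'wrist_force': array([-0.69585563, -0.60113965, -0.30895135]), 'moment': array([0.01681228, 0.02054689, 0.03644315]), 'opening': 85.47404751433555}
top {'intrinsics': array([[449.27692348,   0.        , 313.63176292],
       [  0.        , 449.27692348, 243.35135904],
       [  0.        ,   0.        ,   1.        ]]), 'k1': 0.003954092563747462, 'R': array([[-0.020793  , -0.99978144,  0.00217434],
       [-0.99443068,  0.02045686, -0.10338827],
       [ 0.10332119, -0.00431198, -0.9946387 ]]), 't': array([ -2.9936365 , 609.19322776, 824.6155484 ])}
side {'intrin
[... 248 characters left out ...]
  [-0.0225311 , -0.75113779, -0.65976084],
       [ 0.02938147,  0.65914581, -0.75144097]]), 't': array([-588.58090855,   66.25050588,  992.6230167 ])}
{'intrinsics': array([[375.47117512,   0.        , 313.6290514 ],
       [  0.        , 375.47117512, 240.56999655],
       [  0.        ,   0.        ,   1.        ]]), 'k1': -0.07444156230566841, 'mount': array([[-2.28686608e-05, -3.19567385e-01,  9.47563553e-01,
        -1.42883189e+02],
       [ 9.99999999e-01,  3.93931743e-05,  3.74195845e-05,
        -5.55723791e-01],
       [-4.92856149e-05,  9.47563552e-01,  3.19567383e-01,
        -8.34933185e+01],
       [ 0.00000000e+00,  0.00000000e+00,  0.00000000e+00,
         1.00000000e+00]])}
```

View pics/top0.png

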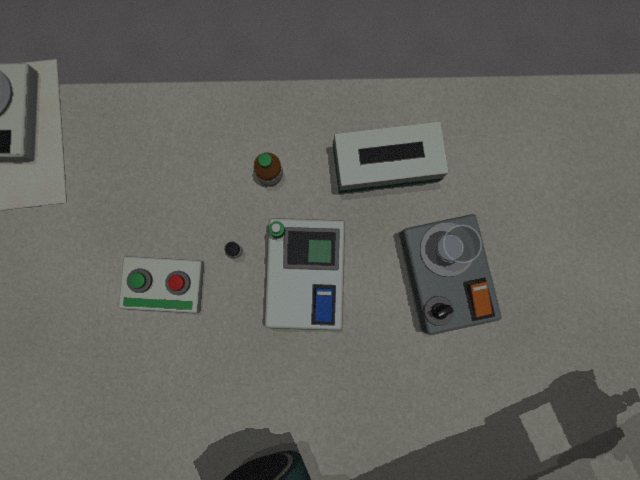

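View pics/side0.png

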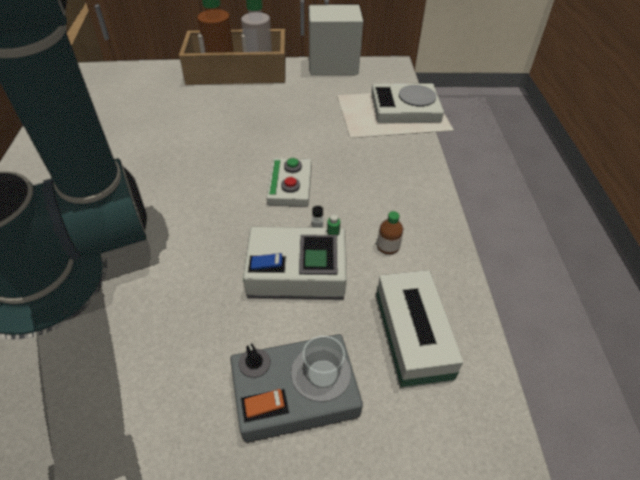

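The top view shows the pod on the left (green key ~(139,280), red ~(177,283)). The titrator is in the middle with its stripe at ~(324,293), and the stirrer is on the right with its stripe at ~(480,286). Next I'll find these positions precisely.

```bash
cat > h.py <<'E'
import numpy as np,cv2
from workcell import manip
def cam(n):
    p=manip.camera_params(n); return p
def rays(p,uv):
    K=p["intrinsics"];D=np.array([p["k1"],0,0,0,0.])
    return cv2.undistortPoints(np.array(uv,float).reshape(-1,1,2),K,D).reshape(-1,2)
def world(p,uv,z=None,depth=None):
    # intersect plane z, or use depth
    r=np.c_[rays(p,uv),np.ones(len(np.atleast_2d(uv)))]
    R,t=p["R"],p["t"];C=-R.T@t;d=r@R
    if depth is not None: return C+d*np.asarray(depth)[:,None]
    s=(np.asarray(z)-C[2])/d[:,2]; return C+d*s[:,None]
def proj(p,X):
    R,t=p["R"],p["t"]
    return cv2.projectPoints(np.array(X,float).reshape(-1,1,3),cv2.Rodrigues(R)[0],t,p["intrinsics"],np.array([p["k1"],0,0,0,0.]))[0].reshape(-1,2)
E
cat > m.py <<'E'
from h import *
def blobs(n,im,d):
    p=cam(n);hsv=cv2.cvtColor(im,cv2.COLOR_RGB2HSV)
    R={"blue":((105,120,60),(130,255,255)),"orange":((5,150,100),(20,255,255)),"green":((55,100,50),(85,255,255)),"red":((0,170,80),(4,255,255))}
    for k,(lo,hi) in R.items():
        m=cv2.inRange(hsv,lo,hi);nn,l,st,c=cv2.connectedComponentsWithStats(m)
        for i in range(1,nn):
            if st[i,4]>40:
                dd=np.median(d[l==i]); rc=cv2.minAreaRect(np.argwhere(l==i)[:,::-1].astype(np.float32))
                print(n,k,st[i],c[i].round(1),world(p,[c[i]],depth=[dd]).round(1),[np.round(x,1) for x in rc])
for n in("top","side"):
    blobs(n,cv2.imread(f"pics/{n}0.png")[:,:,::-1].copy(),np.load(f"pics/{n}0.npy"))
im=cv2.imread("pics/top0.png")
cv2.imwrite("pics/topA.png",cv2.resize(im[200:340,240:360],None,fx=5,fy=4.28*1,interpolation=cv2.INTER_CUBIC))
cv2.imwrite("pics/topB.png",cv2.resize(im[205:340,390:510],None,fx=4.4,fy=4.4,interpolation=cv2.INTER_CUBIC))
cv2.imwrite("pics/topC.png",cv2.resize(im[230:330,110:250],None,fx=5,fy=5,interpolation=cv2.INTER_CUBIC))
E
python3 m.py
```

```text
top blue [315 288  18  34 503] [323.3 306.1] [[492.  -30.1  83.7]] [array([323.5, 304.5]), array([33., 17.]), np.float64(90.0)]
top orange [472 282  20  35 419] [481.4 300.7] [[ 495.3 -313.    74. ]] [array([481.1, 299.1]), array([32.2, 15.3]), np.float64(79.7)]
top green [258 154  14  12 137] [264.5 159.6] [[753.8  69.3 100.8]] [array([264.5, 159.5]), array([11., 13.]), np.float64(90.0)]
top green [269 221  16  16 103] [276.7 229.7] [[626.6  48.6 105.2]] [array([276., 229.]), array([14.1, 14.1]), np.float64(45.0)]
top green [129 273  16  16 198] [136.5 279.9] [[545.9 312.3  51.2]] [array([136.5, 280.5]), array([15., 15.]), np.float64(90.0)]
top green [123 298  69  11 525] [157.5 303.1] [[502.3 280.3  30.2]] [array([157.2, 303. ]), array([68.1,  7.8]), np.float64(3.2)]
top red [168 275  15  15 149] [175.3 282.1] [[540.4 240.9  51.3]] [array([175., 282.]), array([14., 14.]), np.float64(90.0)]
side blue [251 255  32  14 316] [264.1 261.7] [[488.8 -34.1  81.5]] [array([266.3, 261.3]), array([12. , 31.8]), np.float64(84.0)]
side orange [198  10  30  12 262] [212.9  15.9] [[304.2 881.2 17
[... 666 characters left out ...]
rray([292.5, 162.5]), array([7., 9.]), np.float64(90.0)]
side green [270 161   9  33 136] [274.4 177.2] [[499.4 277.3  28.5]] [array([274.5, 177. ]), array([ 4.2, 32.7]), np.float64(9.0)]
side green [389 212   9  11  86] [393.  217.1] [[750.9  65.2  96. ]] [array([393., 217.]), array([10.,  8.]), np.float64(90.0)]
side green [328 221  11  13 110] [333.  227.6] [[625.5  39.1  95.7]] [array([333., 227.]), array([12., 10.]), np.float64(90.0)]
side green [305 250  22  17 264] [315.  257.8] [[587.2 -24.7  78.6]] [array([315.5, 258. ]), array([21., 16.]), np.float64(0.0)]
side red [285 178  11   8  59] [290.  181.6] [[538.  236.   49.1]] [array([290. , 181.5]), array([7.8, 7.8]), np.float64(45.0)]
```

View pics/topA.png

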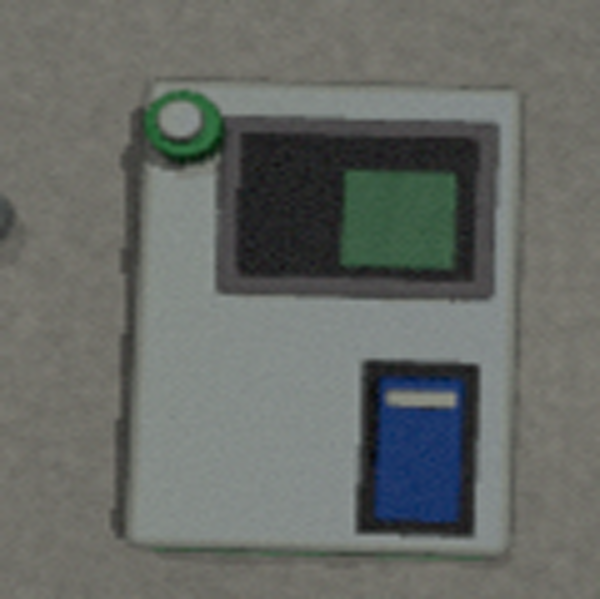

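View pics/topB.png

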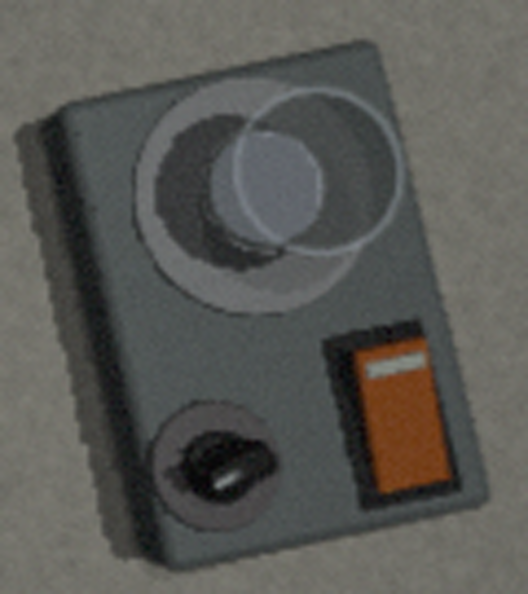

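View pics/topC.png

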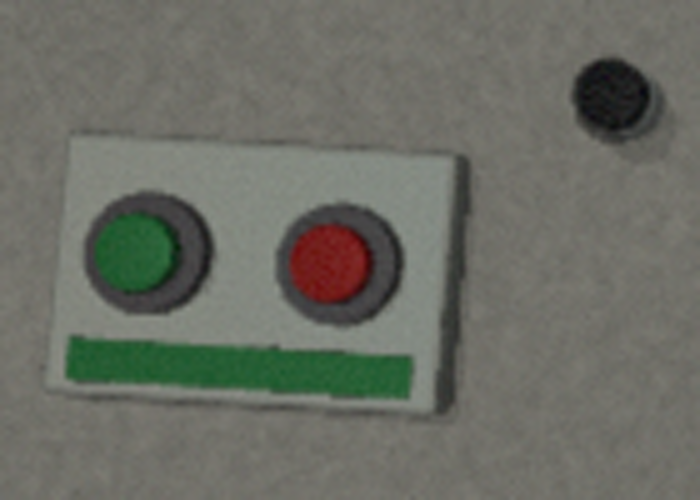

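```bash
cat > m2.py <<'E'
from h import *
p=cam("top");s=cam("side")
w=world(p,[[324.2,293.2],[480,288],[136.7,280.1],[175.2,282.3]],z=np.array([88,78,47,47.]));print(w.round(1))
print("proj in side",proj(s,w).round(1))
# rocker yaws: paddle ends
def yaw(a,b,z0,z1):
    q=world(p,[a,b],z=np.array([z0,z1]));d=q[1]-q[0];print("yaw",np.degrees(np.arctan2(d[1],d[0])),np.linalg.norm(d))
A=lambda x,y:(240+x/5,200+y/4.28); B=lambda x,y:(390+x/4.4,205+y/4.4)
yaw(A(417,523),A(423,377),70,90); yaw(B(417,488),B(393,346),60,80)
# deck edges
yaw(A(505,552),A(519,92),70,70); yaw(B(487,500),B(378,45),60,60);yaw(B(160,568),B(45,118),60,60)
q=world(p,[(110+68/5,230+135/5),(110+460/5,230+155/5)],z=29.);d=q[0]-q[1];print("pod",np.degrees(np.arctan2(d[1],d[0]))-90,np.linalg.norm(d))
im=cv2.imread("pics/side0.png")
c=np.hstack([cv2.resize(im[240:300,235:315],None,fx=5,fy=5),cv2.resize(im[375:435,225:305],None,fx=5,fy=5)])
cv2.imwrite("pics/sideA.png",c)
d=np.load("pics/top0.npy")
for nm,u in (("deck",(290,310)),("box",(365,175)),("boxcap",(276,229))): print(nm,world(p,[u],depth=[d[u[1],u[0]]]).round(1))
E
python3 m2.py
```

```text
[[ 514.6  -32.1   88. ]
 [ 518.  -310.4   78. ]
 [ 545.7  313.6   47. ]
 [ 540.1  242.4   47. ]]
proj in side [[277.4 258.5]
 [277.3 398.9]
 [293.1 161.4]
 [290.9 180.4]]
yaw -2.865267705718088 63.80734753692525
yaw 13.34690967713592 63.127145112803404
yaw -3.068006528721462 193.90031843805178
yaw 10.071638711902427 193.21408082831024
yaw 11.950103264799345 191.03659136341162
pod -4.113517222310236 149.35840593635552
deck [[485.9  29.4  70.8]]
box [[ 728.1 -112.1   77.9]]
boxcap [[626.2  48.9 117.3]]
```

View pics/sideA.png

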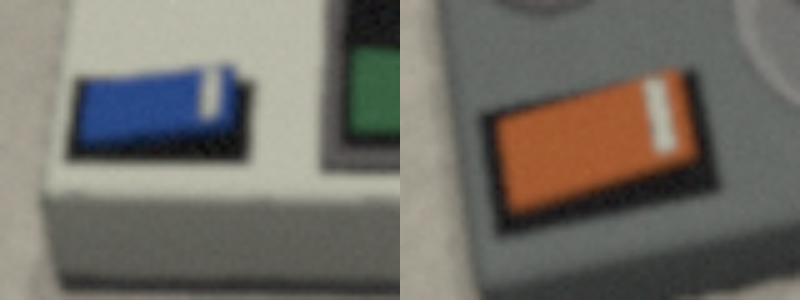

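```bash
python3 - <<'E'
from h import *
from scipy.spatial.transform import Rotation as Ro
s=manip.sense();q=s["eef_rot"];print(Ro.from_quat(np.r_[q[1:],q[0]]).as_matrix().round(3))
im,d=manip.camera("wrist");cv2.imwrite("pics/w0.png",im[:,:,::-1])
E
```

```text
[[-0.     0.42  -0.907]
 [ 0.001 -0.907 -0.42 ]
 [-1.    -0.001 -0.   ]]
```

Emit:
{"name": "jog_arm", "arguments": {
  "grip": [1,1,1,1,1],
  "travel": [
    [0.1,0.1,0],
    [0.1,0.1,0],
    [0.1,0.1,0],
    [0.1,0.1,0],
    [0.08,0.1,0]
  ],
  "angular": [
    [0,0,0],
    [0,0,0],
    [0,0,0],
    [0,0,0],
    [0,0,0]
  ]
}}

```text
time_s: 0.57
tcp_pos: [427.9, -459.8, 228.6]
eef_rot: [-0.147, -0.69, -0.15, 0.692]
wrist_force: [1.3, 0.2, -0.5]
opening: 25.4
```

View pics/w0.png

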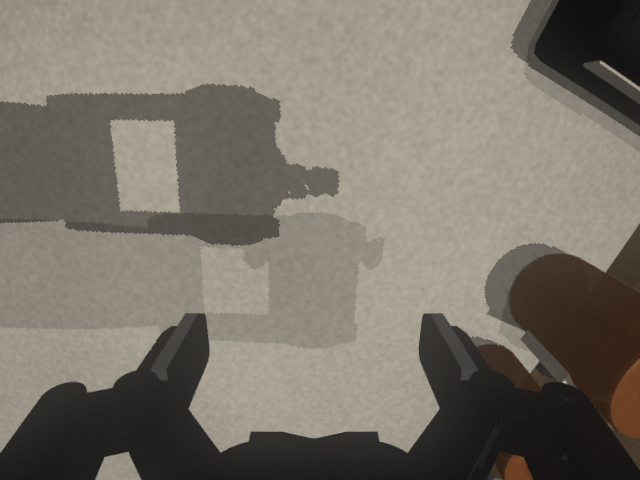

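The gripper is closing. The order is titrator first, so I'll go to it while turning the jaw axis across the paddle.

Emit:
{"name": "jog_arm", "arguments": {
  "grip": [1,1,1,1,1],
  "travel": [
    [0.02,0.1,-0.01],
    [0.02,0.1,-0.01],
    [0.02,0.1,-0.01],
    [0.02,0.1,-0.01],
    [0.02,0.1,-0.01]
  ],
  "angular": [
    [0,0,-0.039],
    [0,0,-0.039],
    [0,0,-0.039],
    [0,0,-0.039],
    [0,0,0]
  ]
}}

```text
time_s: 0.98
tcp_pos: [469.4, -259.3, 207.3]
eef_rot: [0.028, -0.706, 0.025, 0.707]
wrist_force: [0.0, -0.1, 0.7]
opening: 0.0
```

Emit:
{"name": "jog_arm", "arguments": {
  "grip": [1,1,1,1,1],
  "travel": [
    [0.02,0.1,-0.01],
    [0.02,0.1,-0.01],
    [0.02,0.1,-0.01],
    [0.02,0.1,-0.01],
    [0.02,0.1,-0.01]
  ],
  "angular": [
    [0,0,0],
    [0,0,0],
    [0,0,0],
    [0,0,0],
    [0,0,0]
  ]
}}

```text
time_s: 1.4
tcp_pos: [507.2, -55.3, 186.7]
eef_rot: [0.03, -0.706, 0.026, 0.707]
wrist_force: [1.1, -0.5, -0.1]
opening: -0.2
```

```bash
cat > st.py <<'E'
from h import *
from scipy.spatial.transform import Rotation as Ro
s=manip.sense();q=s["eef_rot"];M=Ro.from_quat(np.r_[q[1:],q[0]]).as_matrix()
print(s["time_s"],s["tcp_pos"].round(2),s["wrist_force"].round(2),s["opening"]);print(M.round(3));print("tooly yaw",np.degrees(np.arctan2(M[1,1],M[0,1])))
E
python3 st.py
```

```text
1.4 [507.25 -55.31 186.72] [ 1.13 -0.5  -0.06] -0.15727069421318504
[[-0.001 -0.078 -0.997]
 [ 0.005 -0.997  0.078]
 [-1.    -0.005  0.002]]
tooly yaw -94.49957474843369
```

Emit:
{"name": "jog_arm", "arguments": {
  "grip": [1,1,1,1,1],
  "travel": [
    [0.01,0.03,-0.04],
    [0.01,0.02,-0.04],
    [0.005,0.01,-0.04],
    [0,0,-0.02],
    [0,0,0]
  ],
  "angular": [
    [0,0,0],
    [0,0,0],
    [0,0,0],
    [0,0,0],
    [0,0,0]
  ]
}}

```text
time_s: 1.82
tcp_pos: [517.5, -21.7, 128.2]
eef_rot: [0.027, -0.706, 0.022, 0.707]
wrist_force: [-0.0, 0.6, -0.7]
opening: 0.0
```

```bash
cat > wr.py <<'E'
import sys
from h import *
from scipy.spatial.transform import Rotation as Ro
s=manip.sense();q=s["eef_rot"];M=np.eye(4);M[:3,:3]=Ro.from_quat(np.r_[q[1:],q[0]]).as_matrix();M[:3,3]=s["tcp_pos"]
im,d=manip.camera("wrist");p=manip.camera_params("wrist")
T=np.linalg.inv(M@p["mount"]);p=dict(p,R=T[:3,:3],t=T[:3,3])
np.savez(f"pics/{sys.argv[1]}.npz",d=d,R=p["R"],t=p["t"])
for a in sys.argv[2:]:
    x=proj(p,[[float(v) for v in a.split(",")]])[0];print(a,x.round(1))
print(s["tcp_pos"].round(2),"tcp px",proj(p,[s["tcp_pos"]]).round(1))
cv2.imwrite(f"pics/{sys.argv[1]}.png",im[:,:,::-1])
im,d=manip.camera("top");cv2.imwrite(f"pics/{sys.argv[1]}t.png",im[:,:,::-1])
E
python3 wr.py w1 514.6,-32.1,88
```

```text
514.6,-32.1,88 [335.7 282.2]
[517.47 -21.66 128.19] tcp px [[315.7 317. ]]
```

View pics/w1.png

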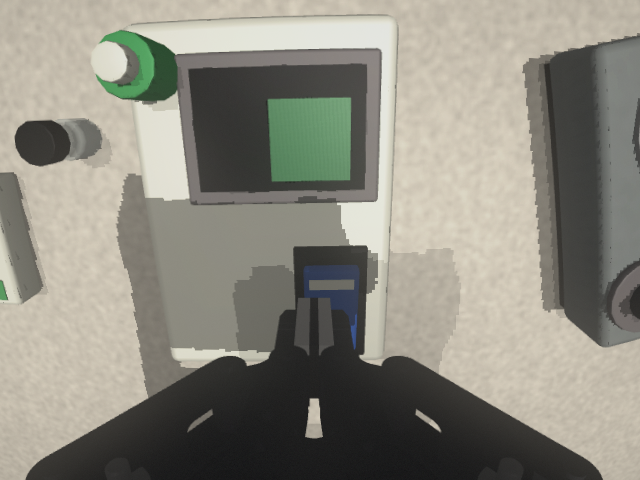

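Emit:
{"name": "jog_arm", "arguments": {
  "grip": [1,1,1,1,1],
  "travel": [
    [-0.004,-0.022,-0.02],
    [0,0,-0.025],
    [0,0,-0.02],
    [0,0,-0.01],
    [0,0,0]
  ],
  "angular": [
    [0,0,0],
    [0,0,0],
    [0,0,0],
    [0,0,0],
    [0,0,0]
  ]
}}

```text
time_s: 2.33
tcp_pos: [516.9, -34.5, 99.8]
eef_rot: [-0.028, 0.708, -0.024, -0.705]
wrist_force: [-0.2, 0.6, 0.4]
opening: 0.3
```

Emit:
{"name": "jog_arm", "arguments": {
  "grip": [1,1,1,1,1],
  "travel": [
    [-0.003,0.01,-0.01],
    [0,0,-0.01],
    [0,0,-0.01],
    [0,0,-0.01],
    [0,0,-0.01]
  ],
  "angular": [
    [0,0,0],
    [0,0,0],
    [0,0,0],
    [0,0,0],
    [0,0,0]
  ]
}}

```text
time_s: 2.75
tcp_pos: [517.1, -30.4, 80.2]
eef_rot: [-0.028, 0.71, -0.024, -0.703]
wrist_force: [-0.7, -0.6, 15.1]
opening: 0.3
```

Emit:
{"name": "jog_arm", "arguments": {
  "grip": [1,1,1,1,1],
  "travel": [
    [0,0,-0.006],
    [0,0,-0.006],
    [0,0,-0.006],
    [0,0,-0.006],
    [0,0,-0.006]
  ],
  "angular": [
    [0,0,0],
    [0,0,0],
    [0,0,0],
    [0,0,0],
    [0,0,0]
  ]
}}

```text
time_s: 3.17
tcp_pos: [521.5, -30.6, 79.2]
eef_rot: [-0.027, 0.714, -0.024, -0.699]
wrist_force: [-10.2, 0.2, 24.7]
opening: 0.2
```

Emit:
{"name": "jog_arm", "arguments": {
  "grip": [1,1,1,1,1],
  "travel": [
    [-0.006,0,0.02],
    [0,0,0.05],
    [0,0,0.08],
    [0,0,0.08],
    [0,0,0.03]
  ],
  "angular": [
    [0,0,0],
    [0,0,0],
    [0,0,0],
    [0,0,0],
    [0,0,0]
  ]
}}

```text
time_s: 3.58
tcp_pos: [516.6, -29.9, 183.6]
eef_rot: [-0.027, 0.712, -0.024, -0.701]
wrist_force: [-0.0, 1.0, -0.1]
opening: 0.0
```

```bash
python3 st.py;python3 wr.py w2; python3 - <<'E'
import cv2,numpy as np
a=cv2.imread("pics/w2.png");t=cv2.imread("pics/w2t.png");
cv2.imwrite("pics/w2c.png",np.hstack([cv2.resize(a,(400,300)),cv2.resize(t[200:340,240:400],(400,300))]))
E
```

```text
3.5833 [516.58 -29.9  183.62] [-0.05  1.   -0.13] 0.04559099995209108
[[ 0.015 -0.072 -0.997]
 [ 0.004 -0.997  0.072]
 [-1.    -0.005 -0.015]]
tooly yaw -94.12273661144863
[516.58 -29.9  183.62] tcp px [[315.7 317. ]]
```

View pics/w2c.png

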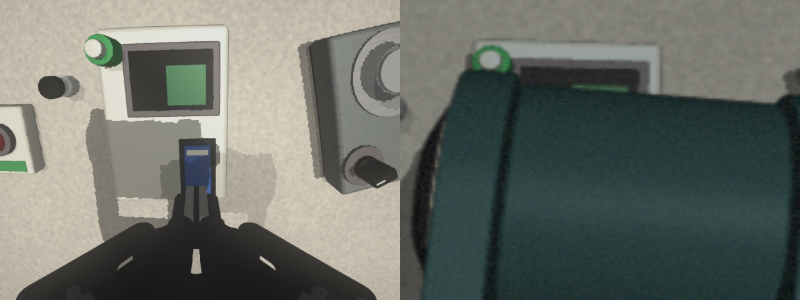

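```bash
cat > pl.py <<'E'
import sys
from h import *
n,col=sys.argv[1:3]
im=cv2.imread(f"pics/{n}.png");z=np.load(f"pics/{n}.npz");p=dict(cam("wrist"),R=z["R"],t=z["t"]);d=z["d"]
hsv=cv2.cvtColor(im,cv2.COLOR_BGR2HSV)
m=cv2.inRange(hsv,*{"blue":((105,110,40),(130,255,255)),"orange":((5,140,60),(20,255,255))}[col])
nn,l,st,c=cv2.connectedComponentsWithStats(m);i=1+np.argmax(st[1:,4]);ys,xs=np.where((l==i)&(d>0))
P=world(p,np.c_[xs,ys],depth=d[ys,xs]);print(len(P),P.min(0).round(1),P.max(0).round(1))
A=np.c_[P-P.mean(0)];c=np.linalg.lstsq(np.c_[A[:,:2],np.ones(len(A))],P[:,2],rcond=None)[0];print("slopes dz/dx,dz/dy",c, P.mean(0))
E
python3 pl.py w1 blue; python3 pl.py w2 blue
```

```text
118 [464.9 -42.7  76.4] [525.  -35.  160.7]
slopes dz/dx,dz/dy [ 0.76807679  4.3925326  83.07838268] [480.25947132 -41.14448326  83.07838268]
291 [505.3 -35.9  76.7] [523.3 -15.3  82.7]
slopes dz/dx,dz/dy [-2.04827526e-01  1.94020009e-02  8.00844527e+01] [513.43465695 -22.13738639  80.08445271]
```

The plane fit gives a paddle slope of −0.205, so the titrator is fully on. Next is the stirrer.

Emit:
{"name": "jog_arm", "arguments": {
  "grip": [1,1,1,1,1],
  "travel": [
    [0,-0.1,0],
    [0,-0.1,0],
    [0,-0.1,0],
    [0,-0.1,0],
    [0,-0.1,0]
  ],
  "angular": [
    [0,0.005,0.03],
    [0,0,0.03],
    [0,0,0.03],
    [0,0,0],
    [0,0,0]
  ]
}}

```text
time_s: 4.1
tcp_pos: [514.8, -229.6, 176.2]
eef_rot: [-0.079, -0.7, -0.085, 0.704]
wrist_force: [0.4, 0.4, -0.1]
opening: 0.1
```

Emit:
{"name": "jog_arm", "arguments": {
  "grip": [1,1,1,1,1],
  "travel": [
    [0,-0.08,-0.04],
    [0,-0.06,-0.04],
    [0,-0.03,-0.04],
    [0,0,-0.02],
    [0,0,0]
  ],
  "angular": [
    [0,0,0],
    [0,0,0],
    [0,0,0],
    [0,0,0],
    [0,0,0]
  ]
}}

```text
time_s: 4.52
tcp_pos: [510.6, -307.1, 109.3]
eef_rot: [-0.075, -0.698, -0.084, 0.707]
wrist_force: [-0.7, 0.1, -0.5]
opening: -0.0
```

```bash
python3 st.py;python3 wr.py w3 518,-310.4,78
```

```text
4.5167 [ 510.56 -307.08  109.34] [-0.7   0.05 -0.5 ] -0.029961105824674386
[[-0.013  0.224 -0.974]
 [ 0.011 -0.974 -0.225]
 [-1.    -0.014  0.01 ]]
tooly yaw -77.02584335866206
518,-310.4,78 [325.7 274. ]
[ 510.56 -307.08  109.34] tcp px [[315.3 317.6]]
```

View pics/w3.png

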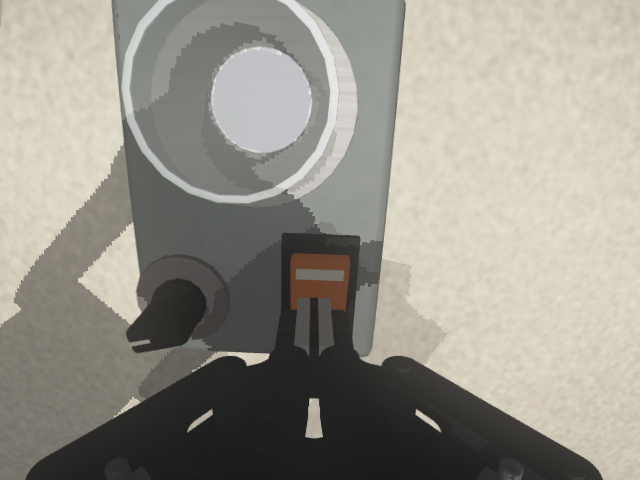

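Emit:
{"name": "jog_arm", "arguments": {
  "grip": [1,1,1,1,1],
  "travel": [
    [0.014,-0.003,0],
    [0.009,0,-0.02],
    [0,0,-0.02],
    [0,0,-0.01],
    [0,0,0]
  ],
  "angular": [
    [0,-0.004,0],
    [0,0,0],
    [0,0,0],
    [0,0,0],
    [0,0,0]
  ]
}}

```text
time_s: 5.03
tcp_pos: [523.6, -304.9, 93.1]
eef_rot: [0.079, 0.705, 0.084, -0.7]
wrist_force: [0.2, -0.0, -1.1]
opening: 0.1
```

Emit:
{"name": "jog_arm", "arguments": {
  "grip": [1,1,1,1,1],
  "travel": [
    [-0.009,-0.008,0],
    [0,0,0],
    [0,0,-0.01],
    [0,0,-0.01],
    [0,0,0]
  ],
  "angular": [
    [0,0,0],
    [0,0,0],
    [0,0,0],
    [0,0,0],
    [0,0,0]
  ]
}}

```text
time_s: 5.45
tcp_pos: [519.8, -308.1, 84.9]
eef_rot: [0.08, 0.705, 0.084, -0.699]
wrist_force: [-0.6, -0.1, 0.4]
opening: -0.2
```

Emit:
{"name": "jog_arm", "arguments": {
  "grip": [1,1,1,1,1],
  "travel": [
    [0,0,-0.01],
    [0,0,-0.01],
    [0,0,-0.01],
    [0,0,-0.01],
    [0,0,-0.008]
  ],
  "angular": [
    [0,0,0],
    [0,0,0],
    [0,0,0],
    [0,0,0],
    [0,0,0]
  ]
}}

```text
time_s: 5.87
tcp_pos: [521.6, -308.8, 69.4]
eef_rot: [0.081, 0.707, 0.083, -0.698]
wrist_force: [-25.3, 13.8, 60.6]
opening: -0.1
```

Emit:
{"name": "jog_arm", "arguments": {
  "grip": [1,1,1,1,1],
  "travel": [
    [0,0,0.02],
    [0,0,0.05],
    [0,0,0.08],
    [0,0,0.08],
    [0,0,0.03]
  ],
  "angular": [
    [0,0,0],
    [0,0,0],
    [0,0,0],
    [0,0,0],
    [0,0,0]
  ]
}}

```text
time_s: 6.28
tcp_pos: [519.4, -307.7, 172.9]
eef_rot: [0.079, 0.705, 0.085, -0.7]
wrist_force: [0.2, -0.6, -0.3]
opening: -0.6
```

```bash
python3 st.py;python3 wr.py w4; python3 pl.py w4 orange
```

```text
6.2833 [ 519.4  -307.66  172.86] [ 0.16 -0.57 -0.34] -0.553559985565337
[[ 0.006  0.231 -0.973]
 [ 0.009 -0.973 -0.231]
 [-1.    -0.007 -0.008]]
tooly yaw -76.66917895259031
[ 519.4  -307.66  172.86] tcp px [[315.3 317.6]]
1582 [ 470.6 -329.9   68.8] [ 515.9 -293.6   80.8]
slopes dz/dx,dz/dy [-2.02262600e-01 -3.28408993e-02  7.45872516e+01] [ 494.25373207 -309.45691429   74.58725156]
```

View pics/w4.png

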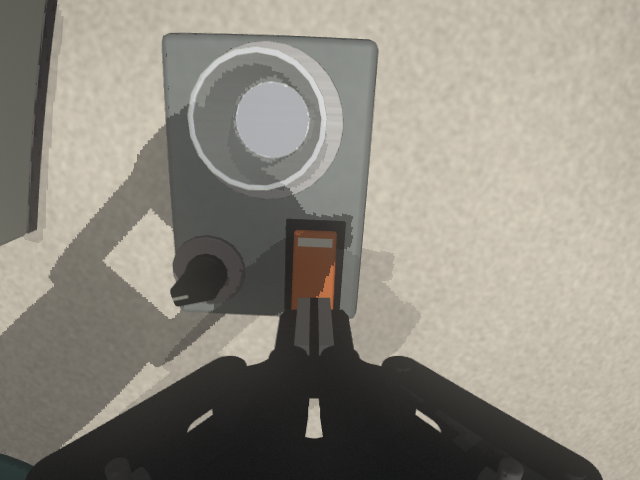

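The orange paddle's gradient is 0.205, so the stirrer is fully on. The knob and beaker haven't moved. Next is the start key.

Emit:
{"name": "jog_arm", "arguments": {
  "grip": [1,1,1,1,1],
  "travel": [
    [0,0.1,0.02],
    [0,0.1,0.02],
    [0,0.1,0.01],
    [0,0.1,0],
    [0,0.1,0]
  ],
  "angular": [
    [0,0,-0.03],
    [0,0,-0.03],
    [0,0,-0.03],
    [0,0,0],
    [0,0,0]
  ]
}}

```text
time_s: 6.8
tcp_pos: [516.1, -106.8, 183.0]
eef_rot: [0.029, -0.707, 0.022, 0.707]
wrist_force: [0.9, 1.2, -0.6]
opening: -0.4
```

Emit:
{"name": "jog_arm", "arguments": {
  "grip": [1,1,1,1,1],
  "travel": [
    [0,0.1,0.01],
    [0,0.1,0.01],
    [0,0.1,0.01],
    [0,0.1,0.01],
    [0,0.1,0.01]
  ],
  "angular": [
    [0,0,0],
    [0,0,0],
    [0,0,0],
    [0,0,0],
    [0,0,0]
  ]
}}

```text
time_s: 7.22
tcp_pos: [511.5, 101.5, 194.0]
eef_rot: [0.029, -0.703, 0.023, 0.71]
wrist_force: [0.3, -0.9, -0.1]
opening: -0.2
```

Emit:
{"name": "jog_arm", "arguments": {
  "grip": [1,1,1,1,1],
  "travel": [
    [0.01,0.1,0],
    [0.01,0.1,0],
    [0.01,0.1,0],
    [0.01,0.1,0],
    [0.01,0.08,0]
  ],
  "angular": [
    [0,0,0],
    [0,0,0],
    [0,0,0],
    [0,0,0],
    [0,0,0]
  ]
}}

```text
time_s: 7.63
tcp_pos: [527.4, 302.4, 186.1]
eef_rot: [0.028, -0.701, 0.024, 0.712]
wrist_force: [-0.4, 0.2, -0.2]
opening: -0.0
```

```bash
python3 st.py
```

```text
7.6333 [527.43 302.39 186.06] [-0.39  0.2  -0.18] -0.04222931539026
[[-0.015 -0.072 -0.997]
 [ 0.006 -0.997  0.072]
 [-1.    -0.005  0.015]]
tooly yaw -94.15033617659316
```

Emit:
{"name": "jog_arm", "arguments": {
  "grip": [1,1,1,1,1],
  "travel": [
    [0.02,0.01,-0.06],
    [0.015,0.005,-0.06],
    [0.005,0,-0.06],
    [0,0,-0.04],
    [0,0,0]
  ],
  "angular": [
    [0,-0.005,0],
    [0,0,0],
    [0,0,0],
    [0,0,0],
    [0,0,0]
  ]
}}

```text
time_s: 8.05
tcp_pos: [540.4, 315.9, 84.5]
eef_rot: [0.024, -0.705, 0.022, 0.709]
wrist_force: [-1.0, -1.1, -1.0]
opening: 0.1
```

```bash
python3 st.py;python3 wr.py w5 545.7,313.6,47 540.1,242.4,47
```

```text
8.05 [540.39 315.92  84.54] [-0.97 -1.12 -1.02] 0.10741109083068394
[[-0.006 -0.064 -0.998]
 [ 0.003 -0.998  0.064]
 [-1.    -0.003  0.006]]
tooly yaw -93.66083279953095
545.7,313.6,47 [319.4 270.7]
540.1,242.4,47 [454.8 272.4]
[540.39 315.92  84.54] tcp px [[315.7 317. ]]
```

View pics/w5.png

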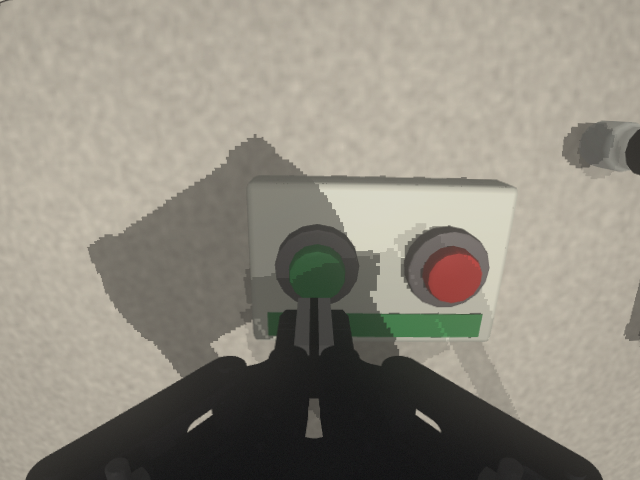

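Emit:
{"name": "jog_arm", "arguments": {
  "grip": [1,1,1,1,1],
  "travel": [
    [0.01,-0.003,-0.02],
    [0,0,-0.03],
    [0,0,-0.01],
    [0,0,0],
    [0,0,0]
  ],
  "angular": [
    [0,0,0],
    [0,0,0],
    [0,0,0],
    [0,0,0],
    [0,0,0]
  ]
}}

```text
time_s: 8.57
tcp_pos: [547.4, 314.9, 65.6]
eef_rot: [-0.026, 0.707, -0.021, -0.706]
wrist_force: [0.7, -0.2, -0.1]
opening: -0.2
```

Emit:
{"name": "jog_arm", "arguments": {
  "grip": [1,1,1,1,1],
  "travel": [
    [-0.007,0,0],
    [0,0,-0.015],
    [0,0,-0.01],
    [0,0,0],
    [0,0,0]
  ],
  "angular": [
    [0,0,0],
    [0,0,0],
    [0,0,0],
    [0,0,0],
    [0,0,0]
  ]
}}

```text
time_s: 8.98
tcp_pos: [544.7, 315.0, 56.1]
eef_rot: [-0.026, 0.708, -0.02, -0.706]
wrist_force: [0.9, 0.1, 0.3]
opening: 0.2
```

Emit:
{"name": "jog_arm", "arguments": {
  "grip": [1,1,1,1,1],
  "travel": [
    [0,0,-0.008],
    [0,0,-0.008],
    [0,0,-0.007],
    [0,0,-0.006],
    [0,0,-0.006]
  ],
  "angular": [
    [0,0,0],
    [0,0,0],
    [0,0,0],
    [0,0,0],
    [0,0,0]
  ]
}}

```text
time_s: 9.4
tcp_pos: [545.4, 315.5, 44.3]
eef_rot: [-0.026, 0.708, -0.02, -0.705]
wrist_force: [-18.1, -9.6, 45.1]
opening: 0.1
```

```bash
python3 st.py;python3 wr.py w6 545.7,313.6,47; python3 st.py; python3 - <<'E'
from h import *
im,d=manip.camera("side");cv2.imwrite("pics/s6.png",cv2.resize(im[100:220,220:380,::-1],None,fx=5,fy=5,interpolation=cv2.INTER_CUBIC))
E
```

```text
9.4 [545.36 315.5   44.26] [-18.12  -9.59  45.13] 0.06079381576613065
[[ 0.005 -0.065 -0.998]
 [ 0.009 -0.998  0.065]
 [-1.    -0.009 -0.004]]
tooly yaw -93.72992230970709
545.7,313.6,47 [320.1 319.4]
[545.36 315.5   44.26] tcp px [[315.7 317.1]]
9.5 [545.24 315.41  44.62] [-12.19  -6.07  27.67] -0.07400405349261516
[[ 0.005 -0.065 -0.998]
 [ 0.009 -0.998  0.065]
 [-1.    -0.009 -0.004]]
tooly yaw -93.72936271393483
```

View pics/w6.png

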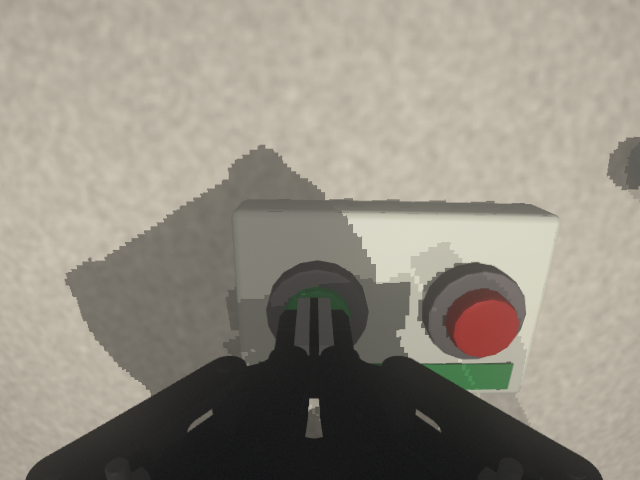

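View pics/s6.png

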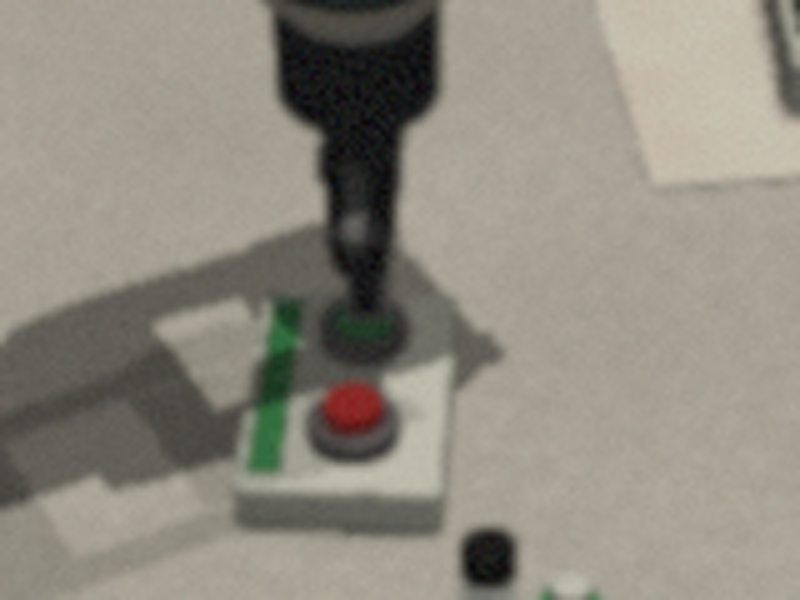

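```bash
cat > kd.py <<'E'
import sys
from h import *
n=sys.argv[1]
im=cv2.imread(f"pics/{n}.png");z=np.load(f"pics/{n}.npz");p=dict(cam("wrist"),R=z["R"],t=z["t"]);d=z["d"]
h=cv2.cvtColor(im,cv2.COLOR_BGR2HSV)
for nm,lo,hi in(("green",(50,70,15),(90,255,255)),("red",(0,140,60),(5,255,255))):
    m=cv2.erode(cv2.inRange(h,lo,hi),np.ones((3,3)));nn,l,st,c=cv2.connectedComponentsWithStats(m)
    for i in range(1,nn):
        if st[i,4]>15:
            ys,xs=np.where(l==i);P=world(p,np.c_[xs,ys],depth=d[ys,xs]);print(nm,st[i],np.median(P,0).round(1),P[:,2].min().round(1),P[:,2].max().round(1))
gz=[(318,272),(475,272),(280,250),(450,230),(318,266),(365,310)]
for u in gz: print(u,world(p,[u],depth=[d[u[1],u[0]]]).round(1))
E
python3 kd.py w5;python3 kd.py w6
```

```text
green [ 291  248   52   49 2032] [546.  315.7  51. ] 44.2 226.9
green [269 314  10  20 143] [506.2 343.9  29.9] 28.7 31.6
green [ 350  315  131   21 2631] [498.7 258.4  29.8] 27.9 226.9
red [ 430  255   50   46 1770] [539.  243.8  51. ] 48.9 226.9
(318, 272) [[546.9 314.3  51.3]]
(475, 272) [[541.4 233.2  50.8]]
(280, 250) [[555.9 333.9  40.1]]
(450, 230) [[560.9 243.2  38.5]]
(318, 266) [[550.1 314.1  51.1]]
(365, 310) [[510.9 288.3  29.6]]
green [287 288  62  26 462] [555.  312.2  43.8] 41.2 187.5
green [ 426  365   86   24 1478] [498.1 235.7  29.7] 28.0 187.5
red [ 454  301   63   55 2583] [539.2 244.1  51. ] 48.9 187.5
(318, 272) [[565.2 313.3  41.4]]
(475, 272) [[560.3 245.9  39.9]]
(280, 250) [[571.4 330.1  28.2]]
(450, 230) [[576.7 254.3  29.9]]
(318, 266) [[566.7 313.2  38.4]]
(365, 310) [[546.  293.9  41.6]]
```

The keys' tops actually read 51 mm. The green one now reads ~44.5 mm, so it is fully down. I'll hold it there with a light push.

Emit:
{"name": "jog_arm", "arguments": {
  "grip": [1,1,1,1,1],
  "travel": [
    [0,0,-0.003],
    [0,0,-0.003],
    [0,0,-0.003],
    [0,0,-0.003],
    [0,0,-0.003]
  ],
  "angular": [
    [0,0,0],
    [0,0,0],
    [0,0,0],
    [0,0,0],
    [0,0,0]
  ]
}}

```text
time_s: 9.97
tcp_pos: [545.5, 315.6, 44.8]
eef_rot: [-0.026, 0.709, -0.02, -0.705]
wrist_force: [-7.8, -4.3, 16.9]
opening: 0.2
```

Emit:
{"name": "jog_arm", "arguments": {
  "grip": [1,1,1,1,1],
  "travel": [
    [0,0,-0.004],
    [0,0,-0.004],
    [0,0,-0.004],
    [0,0,-0.004],
    [0,0,-0.004]
  ],
  "angular": [
    [0,0,0],
    [0,0,0],
    [0,0,0],
    [0,0,0],
    [0,0,0]
  ]
}}

```text
time_s: 10.38
tcp_pos: [545.6, 315.6, 44.7]
eef_rot: [-0.026, 0.709, -0.019, -0.704]
wrist_force: [-10.5, -5.9, 20.0]
opening: -0.0
```

Emit:
{"name": "jog_arm", "arguments": {
  "grip": [1,1,1,1,1],
  "travel": [
    [0,0,-0.004],
    [0,0,-0.004],
    [0,0,-0.004],
    [0,0,-0.004],
    [0,0,-0.004]
  ],
  "angular": [
    [0,0,0],
    [0,0,0],
    [0,0,0],
    [0,0,0],
    [0,0,0]
  ]
}}

```text
time_s: 10.8
tcp_pos: [545.6, 315.6, 44.7]
eef_rot: [-0.026, 0.709, -0.019, -0.704]
wrist_force: [-10.8, -6.1, 20.2]
opening: -0.3
```

Emit:
{"name": "jog_arm", "arguments": {
  "grip": [1,1,1,1,1],
  "travel": [
    [0,0,-0.004],
    [0,0,-0.004],
    [0,0,-0.004],
    [0,0,-0.004],
    [0,0,-0.004]
  ],
  "angular": [
    [0,0,0],
    [0,0,0],
    [0,0,0],
    [0,0,0],
    [0,0,0]
  ]
}}

```text
time_s: 11.22
tcp_pos: [545.6, 315.6, 44.8]
eef_rot: [-0.026, 0.709, -0.019, -0.704]
wrist_force: [-10.6, -5.8, 20.7]
opening: -0.2
```

```bash
python3 wr.py w7; python3 kd.py w7|head -4; python3 st.py|head -1
```

```text
[545.6  315.6   44.76] tcp px [[315.7 317.1]]
green [288 288  61  26 455] [554.9 311.8  44.1] 41.0 188.2
green [ 426  365   86   24 1484] [498.1 235.8  29.7] 27.9 188.2
red [ 454  301   63   55 2576] [539.2 244.   51. ] 48.2 188.2
(318, 272) [[565.1 313.4  41. ]]
11.3167 [545.6  315.62  44.76] [-10.36  -6.55  20.5 ] -0.07884808290113306
```

It's been held about 1.9 s at the bottom and the pod hasn't moved. Releasing.

Emit:
{"name": "jog_arm", "arguments": {
  "grip": [1,1,1,1,1],
  "travel": [
    [0,0,0.02],
    [0,0,0.04],
    [0,0,0.06],
    [-0.03,0,0.08],
    [-0.05,0,0.08]
  ],
  "angular": [
    [0,0,0],
    [0,0,0],
    [0,0,0],
    [0,0,0],
    [0,0,0]
  ]
}}

```text
time_s: 11.73
tcp_pos: [512.1, 313.7, 152.6]
eef_rot: [0.025, -0.706, 0.022, 0.707]
wrist_force: [0.1, 0.4, 0.8]
opening: 0.0
```

Emit:
{"name": "jog_arm", "arguments": {
  "grip": [1,1,1,1,1],
  "travel": [
    [-0.08,0,0.05],
    [-0.08,0,0.05],
    [-0.03,0,0],
    [0,0,0],
    [0,0,0]
  ],
  "angular": [
    [0,0,0],
    [0,0,0],
    [0,0,0],
    [0,0,0],
    [0,0,0]
  ]
}}

```text
time_s: 12.15
tcp_pos: [433.1, 314.5, 202.0]
eef_rot: [-0.027, 0.709, -0.019, -0.704]
wrist_force: [-0.2, -0.5, 0.1]
opening: -0.3
```

```bash
python3 st.py|head -1; python3 wr.py w8; python3 kd.py w8|head -5; python3 - <<'E'
from h import *
im,d=manip.camera("side");cv2.imwrite("pics/s8.png",im[:,:,::-1])
E
```

```text
12.15 [433.07 314.49 202.01] [-0.18 -0.45  0.11] -0.2538082760555437
[433.07 314.49 202.01] tcp px [[315.7 317.1]]
green [ 289   58   36   40 1111] [543.9 315.1  51.4] 48.6 345.5
green [ 273  125  157   20 2757] [500.6 284.1  30. ] 27.6 345.5
red [ 387   61   36   38 1047] [538.5 244.   51.3] 48.8 345.5
(318, 272) [[368.6 317.8   0.4]]
(475, 272) [[357.7 159.4  -1.8]]
```

View pics/s8.png

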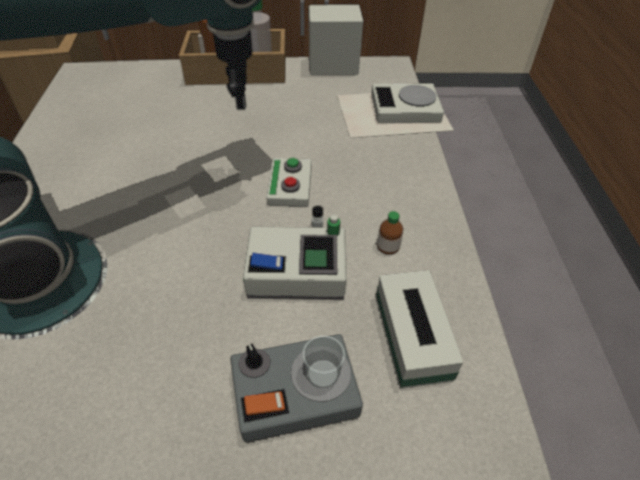

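View pics/w8t.png

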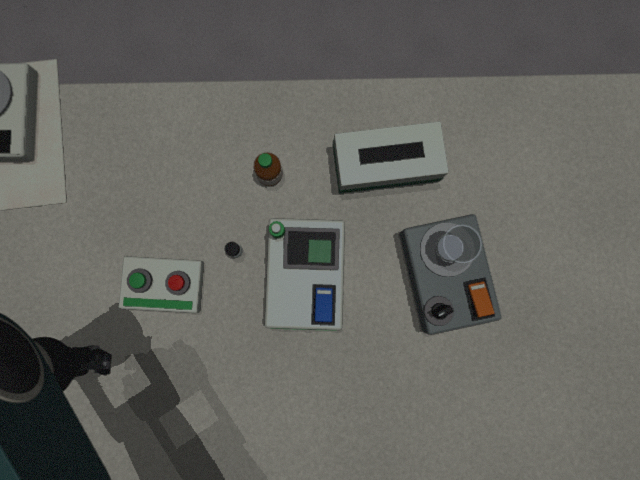

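Both paddles are over and the green key is back up level with the red one. The pod (120–203, 257–312), vial, beaker, knob, bottle and box all sit at the same pixels as at the start. Handing in.

```bash
python3 -c "
from workcell import manip
print(manip.sign_off())"
```

```text
the job is handed in; nothing more can be done
None
```

I handed the job in at about 12.3 s of the 54 s allowed. The titrator went on first, then the stirrer, and then I pressed the green start key, held it about 1.9 s and let go.

**Rockers:** After each press I measured the paddle's tilt with the wrist camera. Both had gone over to a slope of about −0.205, which matches the on stop.

**Start key:** It sank about 6 mm under 17–45 N and came back up level with the red key.

**Surroundings:** In the last pictures, the key pod, vial, beaker, speed knob, bottle and tissue box look the same as at the start. I did not touch the red key, and the arm was clear of everything.

Three things did not go as planned or disagreed with the description:
- **Key height:** The cameras put the key tops at about 51 mm, not the 47 mm given. I judged "fully down" from the measured travel and the force.
- **Press forces:** The force peaked higher than I meant, at about 67 N on the stirrer rocker's stop and about 50 N on the key. This was at the fingertips and stayed under the 120 N wrist limit.
- **Position bias:** The wrist and top cameras disagreed by 1–3 mm, so I aimed between the two.

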